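# Take the wide wound bobbin off its post and show it on the plinth

## Task

The curio shelf is being rearranged: slide the wider of the two copper-wound bobbins up off its post and stand it upright in the middle of the empty low round wooden plinth, setting it down rather than dropping it. Leave the slimmer bobbin where it is on its own post.

Things in the scene. Friction and masses are not known exactly. Their poses are not given: they have to be found in the camera images.
- bobbin_wide: wider bobbin, loose, about 0.2 kg: copper winding between black end flanges, 56 mm diameter (winding 53 mm), 40 mm high, 16 mm through hole; stands on stand_wide, post through its hole. Origin: centre of its underside; z up along its axis. Grip it across its diameter; the 70 mm in front of and behind it (world -x, +x) are free of tall things, neighbours may stand to its sides
- bobbin_slim: the other bobbin, same make and same 40 mm height and 16 mm hole but only 38 mm in diameter, loose on a like stand of its own. To be left there. Origin: centre of its underside, z up
- stand_wide: fixed stand of the wide bobbin: dark wooden disc, 76 mm diameter, 12 mm thick, with a plain upright steel post, 10 mm diameter, in its centre; post top 64 mm above the origin, 12 mm above the seated bobbin. Origin: centre of the disc's underside, on the glass shelf (top 8 mm above the table); z up. The slim bobbin's stand is alike
- plinth: the empty low plinth, fixed: a plain light wooden disc, 100 mm in diameter, 10 mm thick, flat top, no rim and no post. Origin: centre of its underside on the glass shelf's top; z up, its top face is 10 mm above the origin
Not all that is in view belongs to the job. What is shaped like the bobbin_wide but green or red is not meant.

How it is judged:
By the outcome, as a careful person would: the job done as asked, in the order asked, and still so for the second after the job is handed in, with the robot touching nothing.
It also fails if it takes over 48 s, if anything falls off the work surface, if the arm or the gripper's body presses on something with over 40 N, if the wrist force passes 120 N, or if a joint passes its speed limit or range.

## Robot

A 6-joint arm with a two-finger parallel gripper is mounted at the origin on the work surface. World frame = base frame: x ahead of the robot, y to its left, z up, the work surface at z = 0. Lengths are in m, angles in rad, forces in N, time in s.
With the tool pointing down it reaches from about 0.3 to 0.875 m from the base axis. Payload 6.4 kg.
Tool frame: the origin (TCP) lies midway between the tips of the shut fingers; the grasp point (between the pads) lies 19 mm behind it (ctrl.tcp_to_grasp is the distance from the TCP to the grasp point, in m); z points along the fingers, y is the direction in which the jaws open and shut (so a half turn about z gives the same grasp; the last joint's range is limited). The gripper opens to 85 mm and grips with 20 to 120 N. Pads are 22 mm wide; open, the fingers measure 114 mm over their backs; the gripper's body (76 mm by 85 mm) begins 54 mm behind the grasp point. The pads swing forward as they close: fully open they stand 13 mm farther back than shut.
Start: joints at [-1.442, 0.181, 1.607, -0, 1.354, -0.206], TCP at [0.189, -0.543, 0.191] pointing down, gripper open.
Joint ranges: [-2.99, 2.99], [-0.89, 2.07], [0.3, 2.58], [-1.14, 4.28], [0, 2.63], [-3.12, 3.12]. Speed limits (rad/s): [2.57, 2.57, 3.01, 3.14, 3.14, 3.14].

## Interface

Orientations are given as a unit quaternion [w, x, y, z].
In Python, from bench import monitor, imaging, order, spotter, ctrl gives the robot as it stands.
- The arm moves only by the shell command python3 -m pendant 'ROWS'. ROWS is JSON, a list that holds one entry, the list of rows, each a list of 5 numbers: the shift along the world's x, y, z in mm, then the turn about the world's z in degrees, then the finger opening in mm, from 0 to 85.4. A call has 1 to 8 rows; each row shifts and turns the commanded pose from where the row before left it; what a row does not reach is not made up. A row lasts 1/8 s, in which the tool goes at most 62.5 mm and 10.7 degrees, less where a joint would pass 70% of its speed; a pose out of reach is approached as far as the arm can. A call with a gripper value outside its range is refused whole. The fingers move at their own pace and stop on an object; the grip force is fixed at half the most. Time passes only in rows, so rows that do not move let the fingers close. It gives the time, the measured TCP pose, the force and the opening at its end, in the units of the state.
- monitor.get_obs(): the state, without advancing time (a new reading comes with each control period).
- imaging.camera(name): name is "side" or "top" or "wrist"; returns a dict with "img" (384x512x3 uint8, red, green, blue), "vfov" (degrees; the focal length in pixels is half the picture's height over the tangent of half this angle, whatever the lens; pixels are square), "cx", "cy" (the principal point, pixels), "distortion" ([k1, k2, p1, p2, k3] as OpenCV has them; the pictures are not rectified), "origin" and "orientation" of the camera in the world. Camera axes: x right, y down, z forward; pixel columns grow to the right and rows downward; lengths in m; the calibration is good to about 2 mm. A picture is of the moment at which its call begins. There is no depth.
- order.hand_in(): hands the job in, once; it reports no verdict.
Trained networks look in the newest picture that a camera, given by its name, has taken for a name from the list of things; names that differ only in an ending like _2 or _b are one class to them, and where a whole thing is asked for, a point or a joint stands for the part that bears it (a point fixed in the world has none). Each returns a list of dicts, best first, with "confidence" (0 to 1); they miss things now and then, are a little off and sometimes report something else, mostly with a low value. They report only what shows in the picture. A call takes as long as a camera call. They do not tell look-alikes from the thing itself.
- spotter.recognise(camera, thing): "at" ([x, y, z] in m, in the coordinates of the camera as it stood for that picture, good to about 4 mm: the middle of the surface that is visible of it).
- spotter.tip_of(camera, thing): "at" ([x, y, z] in m, in the coordinates of the camera as it stood for that picture, good to about 4 mm: a listed point, or the origin of a listed thing).
The state is a dict: "time_s": time; "q": joint angles; "dq": joint speeds; "joint_efforts": joint torques, N m; "eef_pos": TCP position; "eef_rot": TCP orientation; "wrist_force": force on the tool from outside, world axes, zero at the start; "torque": the same for the moment, N m; "opening": opening from 0.0 (shut) to 1.0 (fully open).
Only numpy, scipy, OpenCV 4.12 (cv2) and the standard library are available. Lean on these libraries where they do the work, as an engineer would, in place of code of your own. Each camera call takes 0.05 s, during which the arm holds its last target. There are 200 camera calls.

## Working session

There is one attempt and no reset: what is moved stays moved. The work goes in short steps, Python scripts to look and compute and a shell command to move; the robot and the scene stay as the last step left them, time stands still between calls to the robot, and variables do not carry over. Pictures are saved under pics/ and viewed, about 8 in all and at most 12, crops included, and the job is handed in when it is done.

```bash
mkdir -p pics; cat > h.py <<'E'
import numpy as np, cv2
from scipy.spatial.transform import Rotation as R
from bench import monitor, imaging, order, spotter, ctrl
def rot(q): return R.from_quat([q[1],q[2],q[3],q[0]]).as_matrix()
def shot(n,f=None):
    c=imaging.camera(n)
    if f: cv2.imwrite(f'pics/{f}.png',c['img'][:,:,::-1])
    return c
def K(c):
    f=c['img'].shape[0]/2/np.tan(np.radians(c['vfov']/2)); return np.array([[f,0,c['cx']],[0,f,c['cy']],[0,0,1]])
def orient(c): 
    o=np.array(c['orientation'],float); return rot(o) if o.size==4 else o.reshape(3,3)
def world(c,p): return orient(c)@np.array(p)+np.array(c['origin'])
def proj(c,P):
    p=(np.array(P)-c['origin'])@orient(c)
    return cv2.projectPoints(np.atleast_2d(p),np.zeros(3),np.zeros(3),K(c),np.array(c['distortion'],float))[0].reshape(-1,2)
def ray(c,uv,z):
    u=cv2.undistortPoints(np.array([[uv]],float),K(c),np.array(c['distortion'],float)).ravel()
    d=orient(c)@np.array([u[0],u[1],1]); o=np.array(c['origin']); return o+d*(z-o[2])/d[2]
def find(c,n,things,fn='tip_of'):
    for t in things:
        for r in getattr(spotter,fn)(n,t):
            P=world(c,r['at']); print(n,fn,t,round(r['confidence'],2),P.round(3),proj(c,P).round(0)[0])
E
python3 - <<'E'
from h import *
s=monitor.get_obs(); print(s['time_s'],s['eef_pos'],s['eef_rot'],ctrl.tcp_to_grasp)
cs=[]
for n in ['top','side']:
    c=shot(n); cs.append(c['img']); print(n,c['origin'],orient(c).round(2).tolist(),c['distortion'])
    find(c,n,['bobbin_wide','bobbin_slim','stand_wide','plinth'])
    cv2.imwrite(f'pics/{n}0.png',c['img'][:,:,::-1])
E
```

```text
0.0 [ 0.18886903 -0.54242498  0.19056436] [-8.94924305e-04  9.86020551e-01  1.66621338e-01  4.11811274e-05] 0.0187
top [0.40448081 0.00721724 0.87880695] [[-0.01, -1.0, 0.04], [-1.0, 0.01, -0.0], [0.0, -0.04, -1.0]] [-0.01032161  0.          0.          0.          0.        ]
top tip_of bobbin_wide 0.95 [ 0.561 -0.004  0.021] [259. 139.]
top tip_of bobbin_wide 0.77 [ 0.309 -0.171  0.002] [334. 250.]
top tip_of bobbin_wide 0.71 [ 0.282  0.336 -0.003] [112. 265.]
top tip_of bobbin_wide 0.6 [ 0.288  0.231 -0.001] [157. 261.]
top tip_of bobbin_slim 0.61 [0.56  0.279 0.018] [133. 142.]
top tip_of stand_wide 0.87 [ 0.562 -0.005  0.01 ] [259. 140.]
top tip_of plinth 0.78 [ 0.489 -0.279  0.007] [380. 170.]
side [0.19102555 0.5183661  0.59882571] [[-0.9, -0.31, 0.31], [-0.44, 0.63, -0.64], [0.0, -0.71, -0.71]] [0.00563549 0.         0.         0.         0.        ]
side tip_of bobbin_wide 0.96 [0.286 0.228 0.002] [272. 302.]
side tip_of bobbin_wide 0.84 [ 0.31  -0.172  0.   ] [327. 166.]
side tip_of bobbin_wide 0.79 [ 0.561 -0.008  0.017] [208. 170.]
side tip_of bobbin_wide 0.74 [ 0.291  0.329 -0.001] [245. 355.]
side tip_of bobbin_wide 0.3 [ 0.493 -0.282  0.01 ] [278. 121.]
side tip_of bobbin_slim 0.93 [0.561 0.282 0.017] [129. 262.]
side tip_of bobbin_slim 0.26 [ 0.559 -0.008  0.007] [209. 174.]
side tip_of stand_wide 0.57 [ 0.56  -0.007  0.01 ] [208. 173.]
side tip_of plinth 0.94 [ 0.494 -0.286  0.007] [278. 121.]
```

View pics/top0.png

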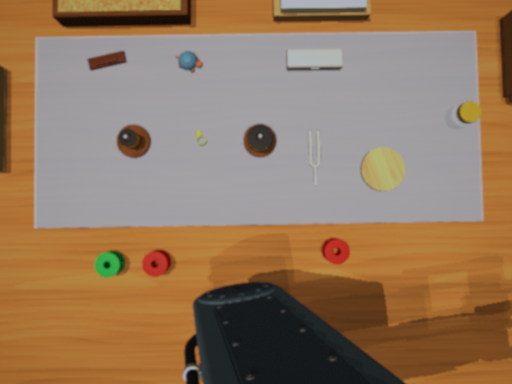

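View pics/side0.png

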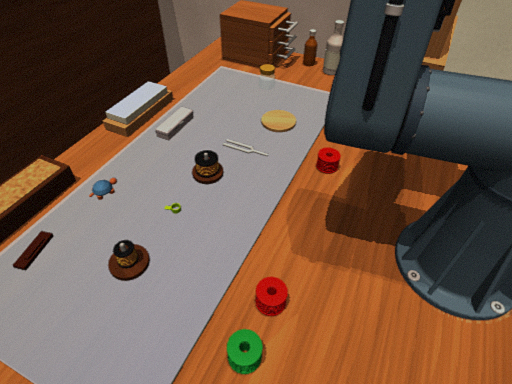

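The top view shows dark-topped pieces on stands at (133,140) and (259,140), and the plinth at (383,169). The green one (109,264) and red ones (156,263) and (336,250) are lookalikes on the table. The side view shows copper bobbins at (206,164) and (124,253). The candidate at (259,140) top, (206,164) side looks like the wider one, so I'm checking it in an enlarged crop.

```bash
python3 - <<'E'
from h import *
a=cv2.imread('pics/side0.png'); b=cv2.imread('pics/top0.png')
f=lambda i,x,y:cv2.resize(i[y-32:y+32,x-32:x+32],(300,300),interpolation=cv2.INTER_CUBIC)
cv2.imwrite('pics/crop.png',np.vstack([np.hstack([f(a,206,166),f(a,126,257)]),np.hstack([f(b,259,140),f(b,133,140)])]))
E
```

```text
(no output)
```

View pics/crop.png

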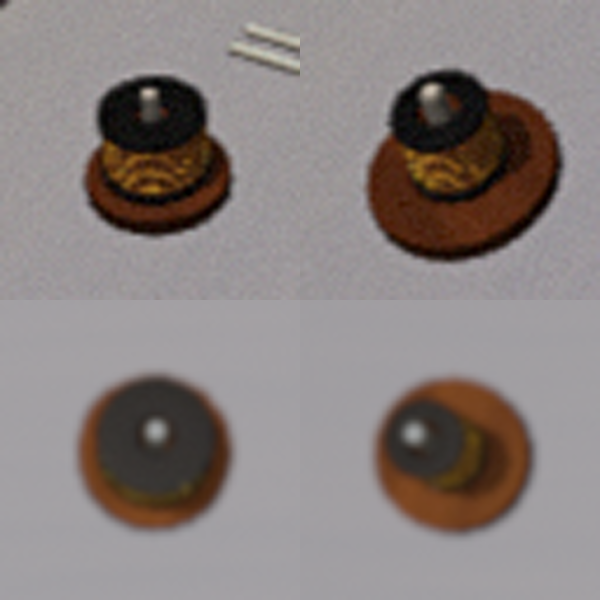

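```bash
python3 -m pendant '[[[20,40,5,5,85],[28,40,5,5,85],[28,40,0,5,85],[28,40,0,5,85],[28,40,0,5,85],[28,40,0,5,85],[28,40,0,5,85],[28,40,0,5,85]]]'
```

```text
time_s: 1.5
eef_pos: [0.4058, -0.2218, 0.2018]
eef_rot: [0.0, 0.869, 0.495, 0.0]
wrist_force: [0.1, -1.1, 0.3]
opening: 0.991
```

The left candidate is the wide one: its flange is about 0.75 of the stand's width (56/76), against about 0.5 for the one on the right. I'll go on toward it.

```bash
python3 -m pendant '[[[22,36,0,6,85],[22,36,0,6,85],[22,36,0,6,85],[22,36,0,6,85],[22,36,0,6,85],[10,36,0,1,85],[0,0,0,0,85],[0,0,0,0,85]]]'; python3 - <<'E'
from h import *
s=monitor.get_obs(); print(s['eef_pos'],s['eef_rot'])
c=shot('wrist','w1'); print(c['origin'])
find(c,'wrist',['bobbin_wide','stand_wide']); 
print(proj(c,[[.561,-.006,.06],[.561,-.006,.072],s['eef_pos']]))
E
```

```text
time_s: 2.5
eef_pos: [0.5248, -0.0074, 0.2015]
eef_rot: [0.0, 0.706, 0.708, -0.0]
wrist_force: [0.2, 0.3, -0.2]
opening: 0.997
[ 0.5247855  -0.00740226  0.20145287] [ 8.62226058e-05  7.05896139e-01  7.08315312e-01 -2.29798815e-04]
[0.5245297  0.06591946 0.38367899]
wrist tip_of bobbin_wide 0.68 [0.561 0.    0.018] [284. 160.]
wrist tip_of bobbin_wide 0.58 [ 0.306 -0.167  0.001] [103. 272.]
wrist tip_of stand_wide 0.57 [ 0.558 -0.006  0.011] [282. 163.]
[[287.92494661 172.02090352]
 [289.12462354 174.50605761]
 [254.69421137 221.83130522]]
```

View pics/w1.png

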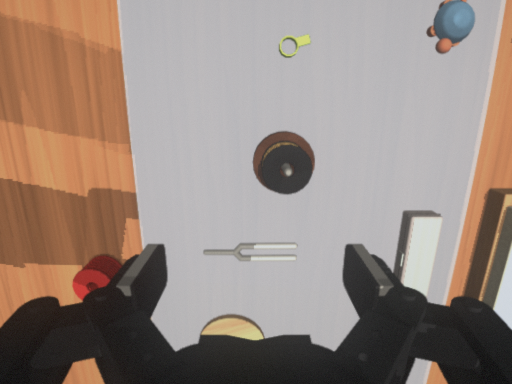

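The wrist view shows the bobbin flange centred at about (285,168), the post tip at (287,170), and free space either side along x. I'll refine the bobbin and plinth centres by segmentation.

```bash
python3 - <<'E'
from h import *
c=shot('wrist'); t=shot('top')
def blob(im,m,near):
    n,l,s,ce=cv2.connectedComponentsWithStats(m.astype(np.uint8)); k=l[near[1],near[0]]
    cn=cv2.findContours((l==k).astype(np.uint8),cv2.RETR_EXTERNAL,cv2.CHAIN_APPROX_NONE)[0][0]
    return cv2.fitEllipse(cv2.convexHull(cn))
g=c['img'].max(2)
e=blob(c,g<60,(278,178)); print('wrist flange',e,ray(c,e[0],.06).round(4))
print('post',ray(c,(287,170),.072).round(4))
hsv=cv2.cvtColor(t['img'],cv2.COLOR_RGB2HSV)
e=blob(t,hsv[...,1]>60,(383,169)); print('plinth',e,ray(t,e[0],.016).round(4))
e=blob(t,hsv[...,1]>60,(133,148)); print('slim stand',e,ray(t,e[0],.018))
h2=cv2.cvtColor(c['img'],cv2.COLOR_RGB2HSV)
e=blob(c,(h2[...,1]>60)|(g<60),(278,178)); print('stand hull',e)
E
```

```text
wrist flange ((425.7565002441406, 380.7430419921875), (39.87605667114258, 50.49150848388672), 148.2091522216797) [ 0.7677 -0.3079  0.06  ]
post [ 0.5587 -0.0019  0.072 ]
plinth ((382.5062255859375, 168.81077575683594), (43.017967224121094, 43.795528411865234), 96.76376342773438) [ 0.4909 -0.282   0.016 ]
slim stand ((133.04470825195312, 140.61671447753906), (32.060035705566406, 32.6818962097168), 87.76484680175781) [0.56257076 0.2796599  0.018     ]
stand hull ((418.1075744628906, 372.33984375), (25.804039001464844, 34.44401931762695), 31.67424964904785)
```

```bash
python3 -m pendant '[[[18,2,-15,0,85],[17,1,-25,0,85],[0,0,-25,0,85],[0,0,-20,0,85],[0,0,0,0,85],[0,0,0,0,85]]]'; python3 - <<'E'
from h import *
s=monitor.get_obs(); print(s['eef_pos'],s['eef_rot'])
c=shot('wrist','w2'); find(c,'wrist',['bobbin_wide','stand_wide'])
print(proj(c,[[.56,-.004,.06],[.56,-.004,.072]]))
E
```

```text
time_s: 3.5
eef_pos: [0.5605, -0.0046, 0.1174]
eef_rot: [0.001, 0.706, 0.708, 0.0]
wrist_force: [0.6, 0.2, 0.4]
opening: 0.998
[ 0.56051303 -0.00456764  0.11743573] [5.21772477e-04 7.06179245e-01 7.08032841e-01 3.10891215e-04]
wrist tip_of bobbin_wide 0.86 [ 0.56  -0.003  0.017] [254. 181.]
wrist tip_of bobbin_wide 0.82 [ 0.307 -0.167  0.001] [ 43. 311.]
[[253.96587111 195.07487944]
 [253.95459957 199.50671077]]
```

View pics/w2.png

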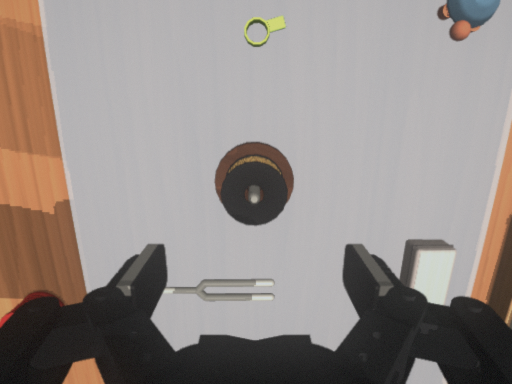

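The wrist view shows the flange centred at (254,190) and the post tip at (255,194). That is about 4 px above my prediction, so y is roughly 3 mm larger. I'll descend and grip.

```bash
python3 -m pendant '[[[0,3,-25,0,85],[0,0,-25,0,85],[0,0,-20,0,85],[0,0,-12,0,85],[0,0,-7,0,85],[0,0,0,0,85],[0,0,0,0,85]]]' && python3 -m pendant '[[[0,0,0,0,70],[0,0,0,0,60],[0,0,0,0,50],[0,0,0,0,45],[0,0,0,0,45],[0,0,0,0,45],[0,0,0,0,45],[0,0,0,0,45]]]'
```

```text
time_s: 4.53
eef_pos: [0.5607, -0.0012, 0.0283]
eef_rot: [0.001, 0.706, 0.708, 0.0]
wrist_force: [-0.1, -0.6, 0.2]
opening: 0.996
time_s: 5.52
eef_pos: [0.56, -0.0011, 0.0275]
eef_rot: [-0.0, 0.706, 0.708, -0.0]
wrist_force: [0.1, 0.3, -0.8]
opening: 0.524
```

An opening of 0.524 (45 mm) is less than the bobbin's 56 mm, so I'll look before lifting.

```bash
python3 - <<'E'
from h import *
a=shot('wrist')['img']; b=shot('side')['img']
b=cv2.resize(b[110:230,140:300],(512,384),interpolation=cv2.INTER_CUBIC)
cv2.imwrite('pics/g1.png',cv2.resize(np.hstack([a,b])[:,:,::-1],(800,300)))
print(monitor.get_obs()['joint_efforts'],monitor.get_obs()['wrist_force'])
E
```

```text
[-1.26677885e-03 -4.66360795e+01 -2.88165075e+01 -3.33835924e-04
  8.30352637e-04  1.72106638e-05] [-0.08322     0.50007542  0.27245722]
```

View pics/g1.png

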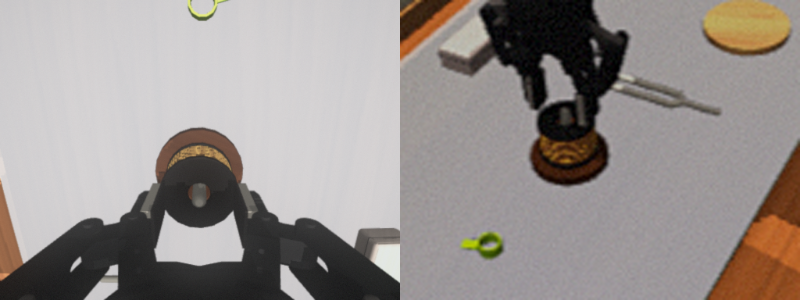

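The fingers reached the commanded 45 mm, so nothing is gripped. They look beside or above the flange. I'll project the TCP into the views to see where the mismatch lies.

```bash
python3 - <<'E'
from h import *
s=monitor.get_obs(); p=np.array(s['eef_pos'])
a=shot('wrist'); b=shot('side')
print(p,a['origin'])
ims=[]
B=np.array([.56,-.002,.0])
th=np.linspace(0,2*np.pi,60)
for c,box in((a,(130,90,384,290)),(b,(140,90,300,216))):
    k=4; im=c['img'].copy()[:,:,::-1]; x0,y0,x1,y1=box
    k=500/(x1-x0); im=cv2.resize(im[y0:y1,x0:x1],None,fx=k,fy=k,interpolation=cv2.INTER_CUBIC)
    D=lambda P:((proj(c,P)-[x0,y0]+.5)*k).round().astype(int)
    for z in(.02,.06):
        cv2.polylines(im,[D(np.c_[.56+.028*np.cos(th),-.002+.028*np.sin(th),0*th+z])],True,(0,255,0) if z>.03 else (255,255,0),1)
    for dx in(-.0225,.0225):
        q=D(np.array([p+[dx,-.011,0],p+[dx,.011,0],p+[dx,.011,.04],p+[dx,-.011,.04]])); cv2.polylines(im,[q],True,(0,0,255),1)
    ims.append(im[:393])
h=min(i.shape[0] for i in ims)
cv2.imwrite('pics/g2.png',cv2.resize(np.hstack([i[:h] for i in ims]),(800,int(h*.8))))
E
```

```text
[ 0.559937   -0.00106704  0.02747666] [0.55967942 0.07215553 0.20974685]
```

View pics/g2.png

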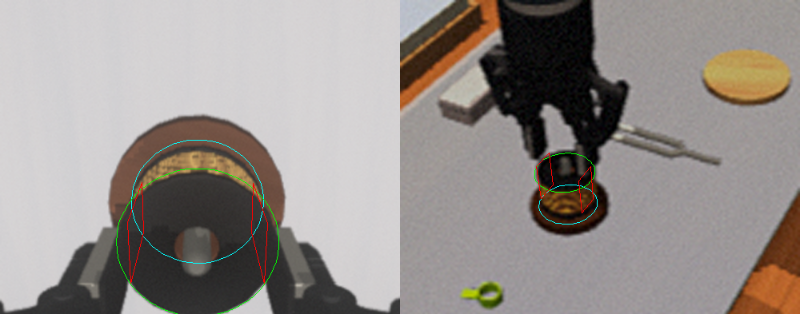

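```bash
python3 - <<'E'
from h import *
a=shot('wrist'); b=shot('side'); print(a['vfov'],b['vfov'],K(a)[0,0])
k=500/254*.8
for uv in((112,229),(285,229)):
    px=np.array(uv)/k+[130,90]
    for z in(.03,.05,.06,.07,.08): print(px.round(),ray(a,px,z).round(3))
ka=500/160*.8
for uv in((540,158),(582,178)):
    px=(np.array(uv)-[400,0])/ka+[140,90]
    for z in(.03,.05,.06,.07,.08): print('s',px.round(),ray(b,px,z).round(3))
im=lambda c,x0,y0,x1,y1:cv2.resize(c['img'][y0:y1,x0:x1,::-1],(400,400),interpolation=cv2.INTER_CUBIC)
cv2.imwrite('pics/g3.png',np.hstack([im(a,170,180,350,360),im(b,180,125,240,185)]))
E
```

```text
64.56286977521944 56.84107144800471 303.93196074690974
[201. 235.] [ 0.525 -0.01   0.03 ]
[201. 235.] [ 0.529 -0.001  0.05 ]
[201. 235.] [0.531 0.004 0.06 ]
[201. 235.] [0.533 0.009 0.07 ]
[201. 235.] [0.535 0.013 0.08 ]
[311. 235.] [ 0.596 -0.009  0.03 ]
[311. 235.] [ 0.592 -0.     0.05 ]
[311. 235.] [0.59  0.004 0.06 ]
[311. 235.] [0.588 0.009 0.07 ]
[311. 235.] [0.586 0.013 0.08 ]
s [196. 153.] [ 0.612 -0.038  0.03 ]
s [196. 153.] [ 0.597 -0.018  0.05 ]
s [196. 153.] [ 0.589 -0.008  0.06 ]
s [196. 153.] [0.582 0.001 0.07 ]
s [196. 153.] [0.575 0.011 0.08 ]
s [213. 161.] [ 0.559 -0.03   0.03 ]
s [213. 161.] [ 0.546 -0.011  0.05 ]
s [213. 161.] [ 0.539 -0.001  0.06 ]
s [213. 161.] [0.533 0.008 0.07 ]
s [213. 161.] [0.526 0.018 0.08 ]
```

View pics/g3.png

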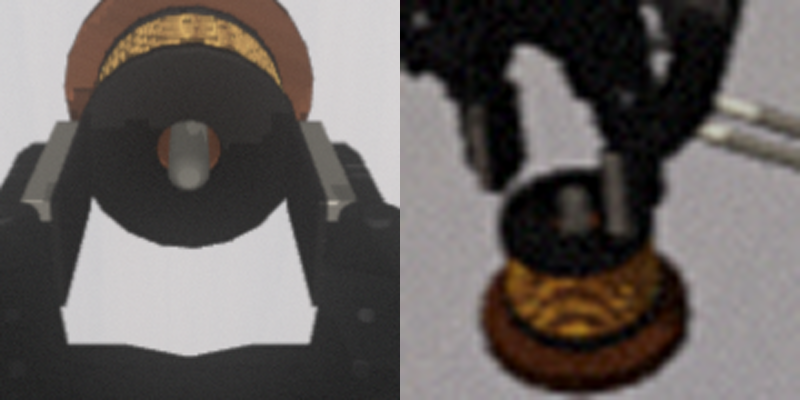

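The enlarged view shows both fingertips above the flange: the tips are at about z 0.065, although the TCP reads 0.0275. Closing freely to 45 mm confirms it. The visible fingers end about 35 mm short of the stated TCP, so I'll reopen, go lower gently and watch the force.

```bash
python3 -m pendant '[[[0,0,0,0,85],[0,0,0,0,85],[0,0,0,0,85],[0,0,0,0,85],[0,0,-8,0,85],[0,0,-6,0,85],[0,0,-6,0,85],[0,0,0,0,85]]]'; python3 - <<'E'
from h import *
print(monitor.get_obs()['wrist_force'])
a=shot('wrist'); b=shot('side')
im=lambda c,x0,y0,x1,y1:cv2.resize(c['img'][y0:y1,x0:x1,::-1],(400,400),interpolation=cv2.INTER_CUBIC)
cv2.imwrite('pics/g4.png',np.hstack([im(a,110,180,410,384),im(b,170,110,250,190)]))
E
```

```text
time_s: 6.82
eef_pos: [0.5592, -0.0009, 0.0066]
eef_rot: [-0.001, 0.706, 0.708, -0.0]
wrist_force: [-0.7, -0.0, -0.5]
opening: 0.996
[-0.72353801 -0.01127168 -0.46106374]
```

View pics/g4.png

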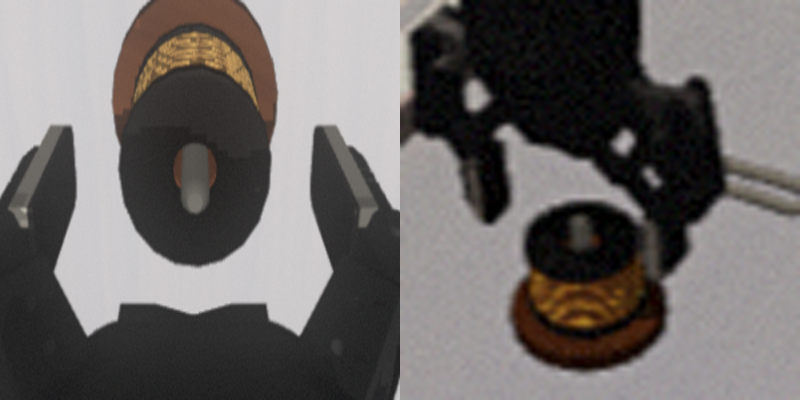

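The bobbin sits centred between the open fingers, and there has been no contact. The tips in the side view, at (188,154) and (221,165), are just below the top-flange level. I'll go 13 mm lower and close.

```bash
python3 -m pendant '[[[0,0,-5,0,85],[0,0,-4,0,85],[0,0,-4,0,85],[0,0,0,0,85]]]' && python3 -m pendant '[[[1,0,0,0,70],[0,0,0,0,60],[0,0,0,0,45],[0,0,0,0,45],[0,0,0,0,45],[0,0,0,0,45],[0,0,0,0,45],[0,0,0,0,45]]]'
```

```text
time_s: 7.42
eef_pos: [0.5596, -0.001, -0.006]
eef_rot: [-0.0, 0.706, 0.708, -0.0]
wrist_force: [-0.2, 0.4, 0.4]
opening: 0.993
time_s: 8.43
eef_pos: [0.5612, -0.0011, -0.0046]
eef_rot: [0.0, 0.706, 0.708, 0.0]
wrist_force: [-3.1, 0.2, 7.3]
opening: 0.618
```

The fingers stopped at 52.8 mm, which is the 53 mm winding, so the bobbin is gripped. Lifting straight up.

```bash
python3 -m pendant '[[[0,0,3,0,45],[0,0,6,0,45],[0,0,12,0,45],[0,0,15,0,45],[0,0,15,0,45],[0,0,15,0,45],[0,0,14,0,45],[0,0,0,0,45]]]'; python3 - <<'E'
from h import *
s=monitor.get_obs(); print(s['eef_pos'],s['wrist_force'])
a=shot('wrist'); b=shot('side')
find(b,'side',['bobbin_wide']); find(a,'wrist',['bobbin_wide'])
im=lambda c,x0,y0,x1,y1:cv2.resize(c['img'][y0:y1,x0:x1,::-1],(400,400),interpolation=cv2.INTER_CUBIC)
cv2.imwrite('pics/g5.png',np.hstack([im(a,110,110,384,384),im(b,150,80,260,190)]))
E
```

```text
time_s: 9.43
eef_pos: [0.5621, -0.0013, 0.0762]
eef_rot: [0.001, 0.706, 0.708, 0.001]
wrist_force: [-0.4, -0.2, -2.3]
opening: 0.617
[ 0.56214911 -0.00131572  0.07617789] [-0.37163615 -0.21244174 -2.29032803]
side tip_of bobbin_wide 0.95 [ 0.308 -0.169 -0.   ] [327. 167.]
side tip_of bobbin_wide 0.89 [0.288 0.228 0.005] [272. 301.]
side tip_of bobbin_wide 0.69 [ 0.56  -0.009  0.1  ] [205. 143.]
side tip_of bobbin_wide 0.69 [ 0.291  0.326 -0.004] [246. 353.]
wrist tip_of bobbin_wide 0.72 [ 0.566 -0.003  0.098] [262. 239.]
wrist tip_of bobbin_wide 0.68 [ 0.308 -0.169  0.001] [ 18. 339.]
```

View pics/g5.png

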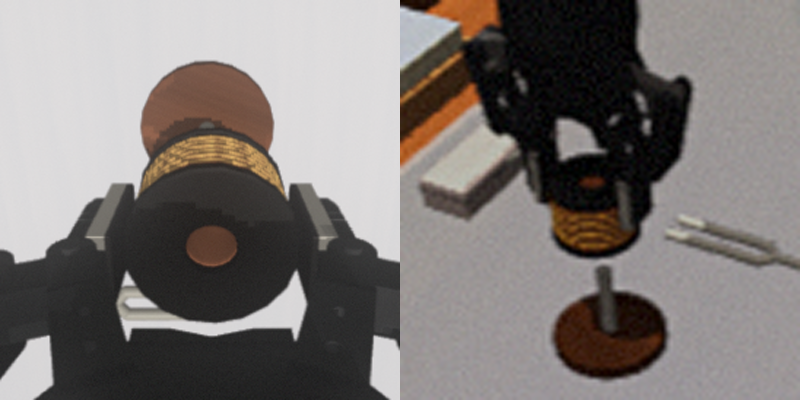

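The bobbin is lifted, upright and clear of the post. The stand is empty, and the bobbin's underside is at about z 0.101. Transferring to the plinth.

```bash
python3 -m pendant '[[[-5,-20,0,0,45],[-10,-40,0,0,45],[-11,-45,0,0,45],[-12,-45,0,0,45],[-12,-45,0,0,45],[-11,-45,0,0,45],[-7,-28,0,0,45],[-3,-12,0,0,45]]]'; python3 -m pendant '[[[0,0,-10,0,45],[0,0,-15,0,45],[0,0,-15,0,45],[0,0,-10,0,45],[0,0,0,0,45],[0,0,0,0,45]]]'; python3 - <<'E'
from h import *
s=monitor.get_obs(); p=np.array(s['eef_pos']); print(p)
a=shot('wrist'); b=shot('side'); t=shot('top')
find(b,'side',['bobbin_wide','plinth']); find(a,'wrist',['bobbin_wide','plinth']); find(t,'top',['bobbin_wide'])
x0,y0=230,60; k=4
im=cv2.resize(b['img'][y0:y0+100,x0:x0+100,::-1],(400,400),interpolation=cv2.INTER_CUBIC)
iw=cv2.resize(a['img'][110:384,110:384,::-1],(400,400),interpolation=cv2.INTER_CUBIC); kw=400/274
th=np.linspace(0,2*np.pi,60); zb=p[2]+.0246
for r,c,z,col in((.05,(.491,-.282),.018,(0,0,255)),(.028,p[:2],zb,(255,255,0)),(.028,p[:2],zb+.04,(0,255,0))):
    C=np.c_[c[0]+r*np.cos(th),c[1]+r*np.sin(th),0*th+z]
    cv2.polylines(im,[((proj(b,C)-[x0,y0]+.5)*k).astype(int)],True,col,1)
    cv2.polylines(iw,[((proj(a,C)-[110,110]+.5)*kw).astype(int)],True,col,1)
cv2.imwrite('pics/p1.png',np.hstack([iw,im]))
E
```

```text
time_s: 10.62
eef_pos: [0.4891, -0.2823, 0.0738]
eef_rot: [-0.001, 0.707, 0.708, -0.0]
wrist_force: [0.2, -0.1, -1.7]
opening: 0.617
time_s: 11.38
eef_pos: [0.4903, -0.2812, 0.0248]
eef_rot: [0.0, 0.706, 0.708, 0.0]
wrist_force: [0.5, 0.6, -1.2]
opening: 0.624
[ 0.49029519 -0.28122953  0.02479714]
side tip_of bobbin_wide 0.89 [ 0.49  -0.288  0.05 ] [280. 109.]
side tip_of bobbin_wide 0.74 [ 0.308 -0.172  0.002] [328. 165.]
side tip_of bobbin_wide 0.73 [ 0.291  0.328 -0.004] [245. 355.]
side tip_of bobbin_wide 0.7 [0.289 0.228 0.001] [271. 302.]
side tip_of plinth 0.75 [ 0.492 -0.284  0.005] [278. 123.]
side tip_of plinth 0.26 [0.56  0.279 0.019] [130. 261.]
wrist tip_of bobbin_wide 0.9 [ 0.494 -0.283  0.048] [261. 239.]
top tip_of bobbin_wide 0.92 [ 0.488 -0.284  0.049] [389. 169.]
top tip_of bobbin_wide 0.8 [ 0.285  0.335 -0.004] [112. 264.]
top tip_of bobbin_wide 0.62 [ 0.29   0.232 -0.002] [157. 261.]
top tip_of bobbin_wide 0.59 [ 0.31  -0.169  0.   ] [333. 249.]
```

View pics/p1.png

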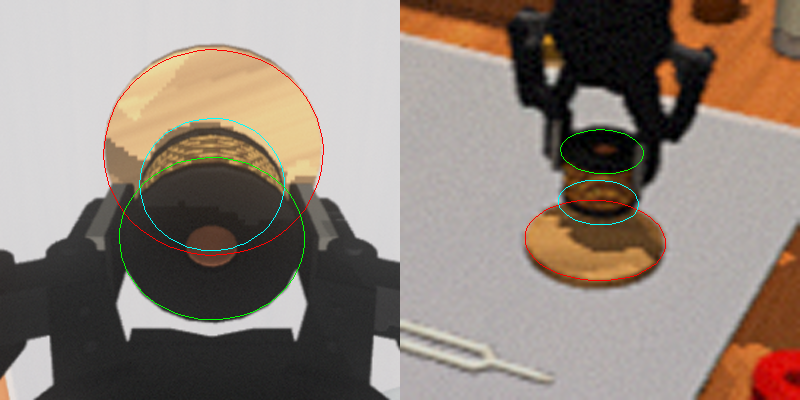

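The wrist view shows the bobbin over the plinth. Relative to the plinth circle it sits about 3 mm toward -y, so I shift +3 in y and +1 in x and lower gently.

```bash
python3 -m pendant '[[[1,3,-10,0,45],[0,0,-8,0,45],[0,0,-5,0,45],[0,0,-3,0,45],[0,0,0,0,45],[0,0,0,0,45]]]';  python3 -m pendant '[[[0,0,-1,0,45],[0,0,-1,0,45],[0,0,0,0,45]]]'; python3 -m pendant '[[[0,0,-1,0,45],[0,0,-1,0,45],[0,0,0,0,45]]]'
```

```text
time_s: 12.52
eef_pos: [0.4912, -0.2783, -0.0013]
eef_rot: [0.0, 0.706, 0.708, 0.0]
wrist_force: [0.1, 0.7, -2.4]
opening: 0.619
time_s: 12.9
eef_pos: [0.4909, -0.278, -0.0036]
eef_rot: [-0.0, 0.706, 0.708, -0.0]
wrist_force: [0.1, 0.5, -2.3]
opening: 0.62
time_s: 13.28
eef_pos: [0.4909, -0.278, -0.0056]
eef_rot: [-0.0, 0.706, 0.708, -0.0]
wrist_force: [-0.6, -0.3, -2.6]
opening: 0.62
```

```bash
python3 -m pendant '[[[0,0,-1,0,45],[0,0,0,0,45]]]'; python3 -m pendant '[[[0,0,-0.5,0,45],[0,0,0,0,45]]]'; python3 -m pendant '[[[0,0,-0.5,0,45],[0,0,0,0,45]]]'
```

```text
time_s: 13.52
eef_pos: [0.491, -0.2781, -0.0064]
eef_rot: [0.0, 0.706, 0.708, 0.0]
wrist_force: [-0.1, 0.1, -1.8]
opening: 0.62
time_s: 13.78
eef_pos: [0.491, -0.2782, -0.0065]
eef_rot: [0.0, 0.706, 0.708, -0.0]
wrist_force: [-2.5, 1.5, 5.8]
opening: 0.622
time_s: 14.02
eef_pos: [0.491, -0.2782, -0.0066]
eef_rot: [0.0, 0.706, 0.708, -0.0]
wrist_force: [-3.6, 3.5, 9.2]
opening: 0.619
```

Contact came exactly at the expected height, so the bobbin is seated. A numeric centring check before I release.

```bash
python3 - <<'E'
from h import *
for n in('wrist','side','top','wrist','side'):
    c=shot(n)
    for t in('bobbin_wide','plinth'):
        for r in getattr(spotter,'tip_of')(n,t):
            P=world(c,r['at'])
            if np.hypot(P[0]-.491,P[1]+.28)<.03: print(n,t,round(r['confidence'],2),P.round(4))
c=shot('wrist')
h=cv2.cvtColor(c['img'],cv2.COLOR_RGB2HSV)
# plinth far edge & bobbin hole in the wrist view
for col in (235,255,275):
    s=h[110:300,col,1]; v=h[110:300,col,2]; print(col,[(110+i,int(s[i]),int(v[i])) for i in range(20,60,2)])
p=np.array(monitor.get_obs()['eef_pos'])
print('plinth far edge pred',proj(c,[[.491,-.232,.018]]),'bobbin far bottom pred',proj(c,[[p[0],p[1]+.028,.018]]),'top far',proj(c,[[p[0],p[1]+.028,.058]]))
E
```

```text
wrist bobbin_wide 0.93 [ 0.4954 -0.2787  0.018 ]
side bobbin_wide 0.89 [ 0.4881 -0.2848  0.0181]
side plinth 0.73 [ 0.4903 -0.2801  0.0065]
top bobbin_wide 0.78 [ 0.4901 -0.2819  0.0161]
top plinth 0.92 [ 0.4932 -0.2781  0.0084]
wrist bobbin_wide 0.87 [ 0.4924 -0.2779  0.014 ]
side bobbin_wide 0.94 [ 0.4869 -0.2843  0.0183]
side bobbin_wide 0.32 [ 0.4919 -0.2833  0.0082]
side plinth 0.62 [ 0.4907 -0.2817  0.0061]
235 [(130, 1, 217), (132, 1, 218), (134, 2, 218), (136, 2, 218), (138, 2, 218), (140, 2, 218), (142, 2, 218), (144, 2, 217), (146, 2, 218), (148, 2, 219), (150, 2, 218), (152, 2, 218), (154, 16, 190), (156, 84, 139), (158, 92, 227), (160, 96, 230), (162, 98, 230), (164, 100, 226), (166, 102, 223), (168, 99, 221)]
255 [(130, 2, 218), (132, 2, 218), (134, 1, 218), (136, 2, 218), (138, 4, 218), (140, 1, 218), (142, 2, 218), (144, 2, 219), (146, 1, 217), (148, 2, 219), (150, 2, 218), (152, 15, 188), (154, 89, 144), (156, 101, 223), (158, 101, 223), (160, 101, 223), (162, 102, 220), (164, 101, 219), (166, 101, 219), (168, 104, 216)]
275 [(130, 2, 219), (132, 2, 220), (134, 3, 220), (136, 3, 220), (138, 2, 218), (140, 2, 219), (142, 3, 220), (144, 3, 220), (146, 3, 220), (148, 3, 219), (150, 3, 219), (152, 3, 220), (154, 14, 195), (156, 81, 133), (158, 101, 208), (160, 101, 218), (162, 102, 216), (164, 102, 215), (166, 103, 215), (168, 103, 215)]
plinth far edge pred [[254.85442129 157.12979073]] bobbin far bottom pred [[254.84410933 190.53966611]] top far [[254.93084688 217.2289957 ]]
```

Bobbin and plinth agree to within about 2–4 mm, which is network noise. Relieve the pressure, release and withdraw.

```bash
python3 -m pendant '[[[0,0,0.5,0,45],[0,0,0,0,58],[0,0,0,0,66],[0,0,0,0,75],[0,0,0,0,85],[0,0,0,0,85],[0,0,0,0,85],[0,0,0,0,85]]]' && python3 -m pendant '[[[0,0,8,0,85],[0,0,15,0,85],[0,0,30,0,85],[0,0,40,0,85],[0,0,40,0,85],[0,0,20,0,85],[0,0,0,0,85],[0,0,0,0,85]]]'; python3 - <<'E'
from h import *
a=shot('wrist'); b=shot('side'); t=shot('top')
for n,c in(('wrist',a),('side',b),('top',t)): find(c,n,['bobbin_wide','plinth','bobbin_slim'])
iw=cv2.resize(a['img'][60:260,155:355,::-1],(400,400),interpolation=cv2.INTER_CUBIC)
im=cv2.resize(b['img'][70:150,230:310,::-1],(400,400),interpolation=cv2.INTER_CUBIC)
cv2.imwrite('pics/f1.png',np.hstack([iw,im]))
E
```

```text
time_s: 15.82
eef_pos: [0.4909, -0.2781, -0.007]
eef_rot: [-0.0, 0.706, 0.708, -0.0]
wrist_force: [0.9, -1.2, 0.1]
opening: 0.994
time_s: 16.82
eef_pos: [0.4905, -0.2777, 0.1455]
eef_rot: [-0.0, 0.706, 0.708, -0.0]
wrist_force: [0.9, 0.4, -0.7]
opening: 0.994
wrist tip_of bobbin_wide 0.86 [ 0.495 -0.278  0.018] [259. 176.]
wrist tip_of bobbin_wide 0.66 [ 0.306 -0.167  0.001] [75. 67.]
wrist tip_of plinth 0.84 [ 0.493 -0.278  0.005] [257. 174.]
side tip_of bobbin_wide 0.87 [ 0.31  -0.167 -0.001] [326. 167.]
side tip_of bobbin_wide 0.8 [ 0.291  0.331 -0.004] [244. 356.]
side tip_of bobbin_wide 0.76 [ 0.487 -0.287  0.019] [280. 118.]
side tip_of bobbin_wide 0.69 [0.561 0.276 0.021] [130. 259.]
side tip_of bobbin_wide 0.61 [0.29  0.228 0.003] [270. 301.]
side tip_of plinth 0.89 [ 0.493 -0.283  0.011] [278. 121.]
side tip_of bobbin_slim 0.95 [0.561 0.277 0.018] [131. 260.]
top tip_of bobbin_wide 0.81 [ 0.307 -0.17  -0.002] [333. 251.]
top tip_of bobbin_wide 0.81 [ 0.282  0.333 -0.002] [113. 265.]
top tip_of bobbin_wide 0.76 [ 0.288  0.232 -0.   ] [157. 262.]
top tip_of bobbin_wide 0.61 [ 0.489 -0.28   0.015] [381. 170.]
top tip_of plinth 0.92 [ 0.49  -0.279  0.009] [380. 169.]
top tip_of bobbin_slim 0.8 [0.567 0.277 0.019] [134. 138.]
```

View pics/f1.png

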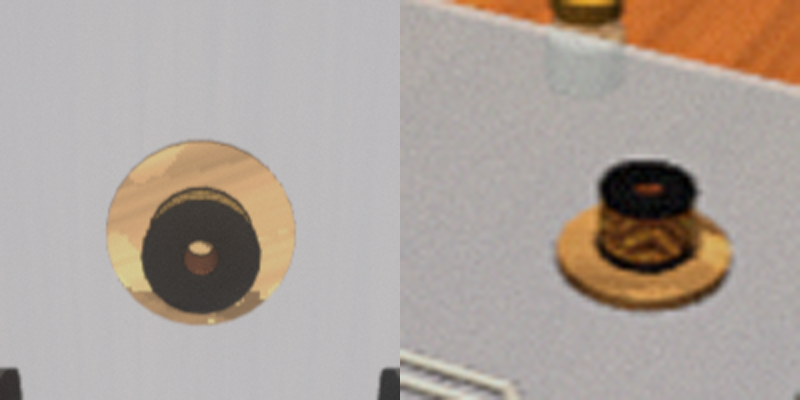

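The bobbin stands upright and released, but it seems a few mm toward -y of the plinth's centre. The rest of this is numeric.

```bash
python3 - <<'E'
from h import *
from scipy.optimize import least_squares
def edge(c,m,near):
    n,l,s,ce=cv2.connectedComponentsWithStats(m.astype(np.uint8)); k=l[near[1],near[0]]
    return max(cv2.findContours((l==k).astype(np.uint8),0,cv2.CHAIN_APPROX_NONE)[0],key=len).reshape(-1,2).astype(float)
def fit(c,pts,z,r):
    P=np.array([ray(c,p,z)[:2] for p in pts])
    f=lambda v:np.hypot(*(P-v[:2]).T)-v[2]
    s=least_squares(f,[*P.mean(0),r],loss='soft_l1',f_scale=.0007); return s.x.round(4),np.abs(s.fun).mean().round(5)
for n,pp in(('wrist',(215,0)),('top',(0,0)),('side',(0,0))):
    c=shot(n); hsv=cv2.cvtColor(c['img'],cv2.COLOR_RGB2HSV); v=hsv[...,2]
    u=proj(c,[[.491,-.28,.058],[.491,-.24,.018],[.491,-.28+.02,.058],[.491,-.28,.018]]).round().astype(int)
    E=edge(c,(hsv[...,1]>50)|(v<90),u[3])
    print(n,'plinth',len(E),fit(c,E,.017,.05))
    E=edge(c,v<70,u[2])
    cen=E.mean(0)
    print(n,'bobbin top',len(E),fit(c,E[(np.array([ray(c,p,.058)[1] for p in E])<-.279)] if n=='wrist' else E[E[:,1]<cen[1]],.058,.028))
E
```

```text
wrist plinth 261 (array([ 0.4908, -0.2799,  0.0492]), np.float64(0.00023))
wrist bobbin top 159 (array([ 0.4909, -0.2801,  0.026 ]), np.float64(0.00026))
top plinth 123 (array([ 0.4911, -0.2817,  0.049 ]), np.float64(0.0005))
top bobbin top 67 (array([ 0.4884, -0.2822,  0.0263]), np.float64(0.0006))
side plinth 94 (array([ 0.4931, -0.2871,  0.0586]), np.float64(0.00962))
side bobbin top 46 (array([ 0.4917, -0.2825,  0.0251]), np.float64(0.00097))
```

The wrist fit puts the bobbin within 0.3 mm of the plinth centre and the top view within about 3 mm. Handing in.

```bash
python3 - <<'E'
from h import *
print(order.hand_in(), monitor.get_obs()['time_s'])
E
```

```text
the job is handed in; nothing more can be done
the job is handed in; nothing more can be done
```

The wide copper bobbin is off its post and standing upright on the plinth, and I handed the job in at about 17 s. I lowered it in steps until contact at about 9 N, then opened the fingers and backed the gripper away upwards. The slim bobbin was not touched, and the networks still place it on its own post.

**First grasp:** it closed on nothing. The fingertips were about 35 mm higher than the reported TCP suggested. I reopened the fingers, went lower and gripped the winding; the opening read 52.8 mm against the stated 53 mm.

**Centring:** the checks don't fully agree.
- The wrist-camera circle fit puts the bobbin within 0.3 mm of the plinth's centre, and the top-camera fit within about 3 mm.
- The side camera's plinth fit failed (its mean error was about 10 mm), so it gives no usable centring figure.
- The networks' positions scatter by up to about 7 mm (side view), and by eye the last picture looked about 4 mm off towards -y. I trusted the circle fits and did not move the bobbin again.

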